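Unlock the paint carousel, bring the slim bottle round to the front and hold it there

TASK

Unlock the tilted paint carousel: twist the wing knob on its lock clockwise to the stop and let go, so that it springs back and the brake button pops out. Then turn the carousel until the slim bottle stands squarely at the front, right behind the lock, and finish holding the carousel still there in the gripper, because it is loaded unevenly and runs away by itself when let go; leave the things standing round it where they are.

Things in the scene. Friction and masses are not known exactly. Their poses are not given: they have to be found in the camera images.
- carousel_stand: heavy stand of the carousel, fixed to the table: a dark steel foot 156 mm across, a neck, and a tongue that carries the lock at its front. Origin: on the table under the middle of the foot; -x points to the carousel's front, z up. With the brake off, the heavy jars swing the disc towards the low front: it runs for 1 to 4 s, then rests (from some starts it hardly moves).
- turntable: the carousel's round wooden disc, 200 mm across, 12 mm thick, with all it carries. It turns without end about its own z axis, which leans 7 degrees to the front. Origin: centre of its underside, on the axis, 48 mm above the table. Four collars, 90 degrees apart and 62 mm from the axis, hold (counterclockwise from above) the tall jar, the slim bottle, nothing, the low jar.
- slim_bottle: the slim white bottle on the disc, the only bottle there, 39 mm across and 94 mm tall, straight-sided up to 60 mm, with a cap 25 mm across. Origin: centre of its underside, on the disc's top face; z along the bottle. Bottle and jars are clipped fast in their collars (10 mm high), so the disc can be turned and held by any of them; with the brake off this takes about 1 N.
- tall_jar: round glass jar clipped on the disc, 56 mm across, 75 mm tall with its lid, the heaviest thing on it. Origin: centre of its underside, z up along the jar.
- low_jar: round glass jar clipped on the disc, 60 mm across, 69 mm tall with its lid, across the disc from the slim bottle. Origin: centre of its underside, z up along the jar.
- front_place (a point): a point fixed to the stand: where the centre of the slim bottle's underside must come, on the disc's top face, 62 mm from the axis, straight towards the front (behind the lock). Its x axis points back to the disc's axis, z along the disc's axis.
- lock_knob (a joint): angle of the wing knob on top of the lock: 0 at rest, grows when twisted clockwise (seen from above), stop at 0.80. A spring of 0.07 to 0.13 N m brings it back to 0 when it is let go. The brake comes off shortly before the stop.
- wing: the wing of the knob, a black bar 40 mm long (its x axis), 9 mm thick (y) and 22 mm high (z) on the lock, which is a grey box 44 x 48 mm at the front of the stand. The knob's axis is the wing's z axis, 132 mm in front of the disc's axis and parallel to it. Origin: centre of the wing's foot, 6 mm above the steel plate on the lock; grip it from above across its thickness.
- brake_button (a joint): the steel brake button, 16 mm across, in the front face of the lock (m): 0 = in, brake on; 0.0145 = popped out, brake off. It springs out and stays out once the knob has been twisted to its stop.
- needle_bottle: bystander: white squeeze bottle with a needle cap, 32 mm across, 135 mm tall. Origin: centre of its underside.
- tape_1: bystander: flat roll of tape lying down, 100 mm across, 25 mm high. Origin: centre of its underside.
- tube_4: bystander: paint tube, 40 x 106 x 27 mm, lying. Origin: under its middle.

How it is judged:
By the outcome, as a careful person would: the job done as asked, in the order asked, and still so for the second after the job is handed in, while the arm keeps its last pose, push and grip.
It also fails if it takes over 48 s, if anything falls off the work surface, if the arm or the gripper's body presses on something with over 40 N, if the wrist force passes 120 N, or if a joint passes its speed limit or range.

ROBOT

A 6-joint arm with a two-finger parallel gripper is mounted at the origin on a cart in front of the work surface, level with it; the furniture and walls round the work are solid. World frame = base frame: x ahead of the robot, y to its left, z up, the work surface at z = 0. Lengths are in mm, angles in rad, forces in N, time in s.
With the tool pointing down it reaches from about 250 to 725 mm from the base axis. Payload 4 kg.
Tool frame: the origin (TCP) lies at the very end of the fingers, on their centre line; the grasp point (between the pads) lies 19 mm behind it (arm.hold_point_z is the distance from the TCP to the grasp point, in mm); z points along the fingers, y is the line along which they close (so a half turn about z gives the same grasp; the last joint's range is limited). The gripper opens to 85 mm and grips with 20 to 120 N. Pads are 22 mm wide; open, the fingers measure 114 mm over their backs; the gripper's body (76 mm by 85 mm) begins 54 mm behind the grasp point. The pads swing forward as they close: fully open they stand 13 mm farther back than shut.
Start: joints at [-1.204, 0.241, 0.005, 1.335, 0, 1.571], TCP at [179.313, -466.74, 231.306] pointing down, gripper open.
Joint ranges: [-2.72, 2.72], [-1.05, 1.87], [-1.09, 1.28], [-1.99, 2.15], [-1.42, 1.44], [-3.14, 3.14]. Speed limits (rad/s): [2.79, 2.79, 3.14, 3.14, 3.14, 3.14].

INTERFACE

Orientations are given as [roll, pitch, yaw] about the fixed x, y, z axes, in that order (R = Rz(yaw) Ry(pitch) Rx(roll)).
In Python, from rig import arm, get_image gives the robot as it stands.
- The arm moves only by the tool send_rows, never from a script. Its argument "rows" is a list of rows, each an object of numbers: "dx", "dy", "dz": the shift along the tool's x, y, z in cm; "rx", "ry", "rz": the turn, a rotation vector about the tool's x, y, z in degrees. In form: [{"dx": .., "dy": .., "dz": .., "rx": .., "ry": .., "rz": ..}, ...]. A call has 1 to 5 rows; each row shifts and turns the commanded pose from where the row before left it, along the tool's axes as they then stand; what a row does not reach is not made up. A row lasts 1/8 s, in which the tool goes at most 62.5 mm and 10.7 degrees, less where a joint would pass 70% of its speed; a pose out of reach is approached as far as the arm can. A call is refused whole if a number of a shift passes 6.25 or a number of a turn 10.7, either way. A call with a gripper value outside its range is refused whole. "fingers" is the opening, from 0 (shut) to 1 (fully open), set as the call begins (left out, the last holds). The fingers move at their own pace and stop on an object; "grip_force" is the grip in N (left out, the last holds). Time passes only in rows, so rows that do not move let the fingers close. It gives the time, the measured TCP pose, the force, the opening and the grip force at its end, in the units of the state.
- arm.observe(): the state, without advancing time (a new reading comes with each control period).
- get_image(name): name is "scene" or "top" or "wrist"; returns a dict with "img" (400x640x3 uint8, red, green, blue), "depth" (400x640 float32, mm along the optical axis (not along the pixel's ray), 0 where there is no reading), "camera_matrix" (3x3 intrinsics, pixels), "R" (3x3) and "t" (3): a world point X has camera coordinates R X + t. Camera axes: x right, y down, z forward; pixel columns grow to the right and rows downward; lengths in mm; the calibration is good to about 2 mm. A picture is of the moment at which its call begins.
- arm.finish_job(): hands the job in; it is judged then, once.
The state is a dict: "clock": time; "joint_positions": joint angles; "joint_vel": joint speeds; "joint_efforts": joint torques, N m; "ee_pos": TCP position; "orientation": TCP orientation; "contact_force": force on the tool from outside, world axes, zero at the start; "ft_torque": the same for the moment, N m; "finger_gap": finger opening in mm; "finger_force": force on a finger pad.
Only numpy, scipy, OpenCV 4.12 (cv2) and the standard library are available. Lean on these libraries where they do the work, as an engineer would, in place of code of your own. Each camera call takes 0.05 s, during which the arm holds its last target. There are 200 camera calls.

## Working session

There is one attempt and no reset: what is moved stays moved. The work goes in short steps, Python scripts to look and compute and a tool call to move; the robot and the scene stay as the last step left them, time stands still between calls to the robot, and variables do not carry over. Pictures are saved under pics/ and viewed, at most 10 in all, crops included, and the job is handed in when it is done.

Besides the shell and the picture viewer there is one more tool, called after "Request:" by a JSON object that holds its "op" and its "data". send_rows: Moves the arm, as the interface text tells. Its arguments: {"type":"object","properties":{"rows":{"type":"array"},"fingers":{"type":"number"},"grip_force":{"type":"number"}},"required":["rows"]}

```bash
mkdir -p pics; ls; python3 - <<'E'
from rig import arm,get_image
import cv2,numpy as np
print(arm.observe())
for n in ("scene","top"):
    g=get_image(n); np.savez(n+"0.npz",**g); cv2.imwrite(f"pics/{n}0.png",g["img"][:,:,::-1]); print(n,g["camera_matrix"].tolist(),(-g["R"].T@g["t"]).round(), g["R"].round(3).tolist())
E
```

```text
pics
{'clock': 0.0, 'joint_positions': array([-1.20402168e+00,  2.41392930e-01,  3.73859550e-03,  1.33518079e+00,
        1.83263859e-05,  1.57081089e+00]), 'joint_vel': array([ 1.56231764e-03,  8.77960095e-04, -3.90326491e-04,  8.62368076e-04,
        4.84601586e-04,  6.84442023e-05]), 'joint_efforts': array([-3.68739729e-04, -3.72316396e+01,  2.52408975e+01,  1.69197621e-02,
        6.84444331e-05,  5.25456201e-06]), 'ee_pos': array([ 179.08701554, -466.16606319,  230.42843599]), 'orientation': array([-3.13955386e+00, -1.82966616e-05,  3.66760049e-01]), 'contact_force': array([-0.51036312, -0.02700794, -0.41160941]), 'ft_torque': array([-0.05005743,  0.00574571,  0.00456032]), 'finger_force': 0.0, 'finger_gap': 85.3670108713805}
scene [[497.09915527727276, 0.0, 312.25379738359385], [0.0, 497.09915527727276, 199.1672047066441], [0.0, 0.0, 1.0]] [-382. -778.  688.] [[0.452, -0.892, -0.026], [-0.438, -0.196, -0.878], [0.778, 0.408, -0.479]]
top [[390.1373236225837, 0.0, 323.6889545080988], [0.0, 390.1373236225837, 200.62924856679282], [0.0, 0.0, 1.0]] [ 515. -269.  910.] [[0.016, -1.0, 0.004], [-0.994, -0.017, -0.112], [0.112, -0.002, -0.994]]
```

View pics/scene0.png

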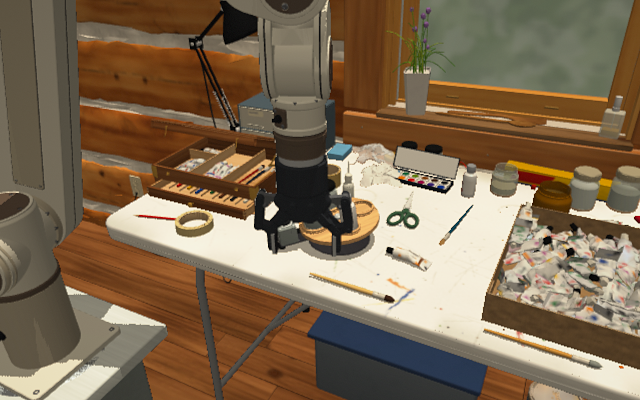

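View pics/top0.png

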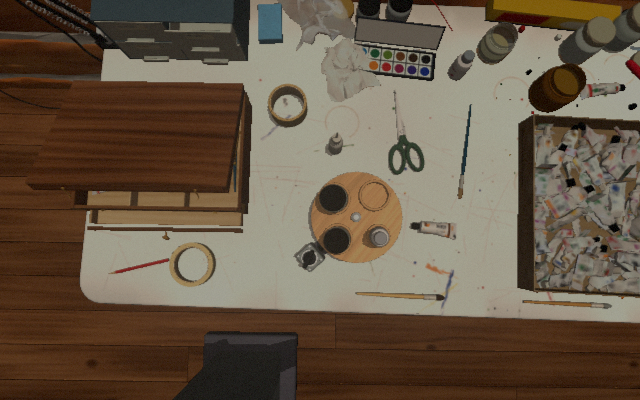

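The top view shows the carousel centred near (355,217), the lock at (309,257), the tall jar at (336,240), the slim bottle at (379,237) and the low jar at (332,197). The needle bottle is at (336,144). The bottle has to go roughly 90° clockwise.

```bash
cat > h.py <<'E'
import numpy as np,cv2
def cloud(g):
    K,R,t,d=g["camera_matrix"],g["R"],g["t"],g["depth"]
    v,u=np.mgrid[:400,:640]
    c=np.stack([(u-K[0,2])/K[0,0]*d,(v-K[1,2])/K[1,1]*d,d],-1)
    return (c-t)@R
def proj(g,X):
    c=np.asarray(X)@g["R"].T+g["t"]; p=c@g["camera_matrix"].T
    return p[...,:2]/p[...,2:]
E
python3 - <<'E'
import numpy as np,cv2
from h import *
g=dict(np.load("top0.npz")); P=cloud(g); im=g["img"]
cv2.imwrite("pics/crop0.png",cv2.resize(im[130:280,270:450,::-1],None,fx=4,fy=4,interpolation=cv2.INTER_CUBIC))
print("table z",np.median(P[150:200,270:300,2]))
hsv=cv2.cvtColor(im,cv2.COLOR_RGB2HSV)
m=np.zeros((400,640),bool); m[170:265,307:404]=True
w=m&(hsv[...,1]>70)&(hsv[...,0]<25)&(P[...,2]>30)&(P[...,2]<80)
Q=P[w]; 
A=np.c_[Q[:,:2],np.ones(len(Q))]
for _ in range(5):
    c=np.linalg.lstsq(A,Q[:,2],rcond=None)[0]; r=abs(A@c-Q[:,2]); k=r<2.5; A,Q=A[k],Q[k]
n=np.array([-c[0],-c[1],1]);n/=np.linalg.norm(n); print("n",n,"tilt",np.degrees(np.arccos(n[2])),"front az",np.degrees(np.arctan2(n[1],n[0])),len(Q))
# circle: outer boundary by hull
h=cv2.convexHull(Q[:,:2].astype(np.float32)); e=cv2.minEnclosingCircle(h); print("circ",e, cv2.fitEllipse(h))
for name,(u,v) in dict(tall=(336,240),slim=(379,237),low=(332,197),lock=(309,257)).items():
    S=P[v-14:v+15,u-14:u+15].reshape(-1,3); z=np.percentile(S[:,2],97); print(name,P[v,u].round(1),z)
E
```

```text
table z -0.437481987508749
n [-0.08219978  0.08678026  0.99283049] tilt 6.865025414537427 front az 133.44728455769854 3236
circ ((575.2523193359375, -338.5177917480469), 101.84839630126953) ((576.8499755859375, -340.88690185546875), (197.03500366210938, 197.9772186279297), 21.38139533996582)
tall [ 525.  -296.5  125.9] 129.55157358250466
slim [ 531.7 -378.6  153.2] 155.32157038249306
low [ 611.3 -287.3  127.2] 129.82233356118635
lock [ 489.5 -242.3   97. ] 97.60163801723237
```

View pics/crop0.png

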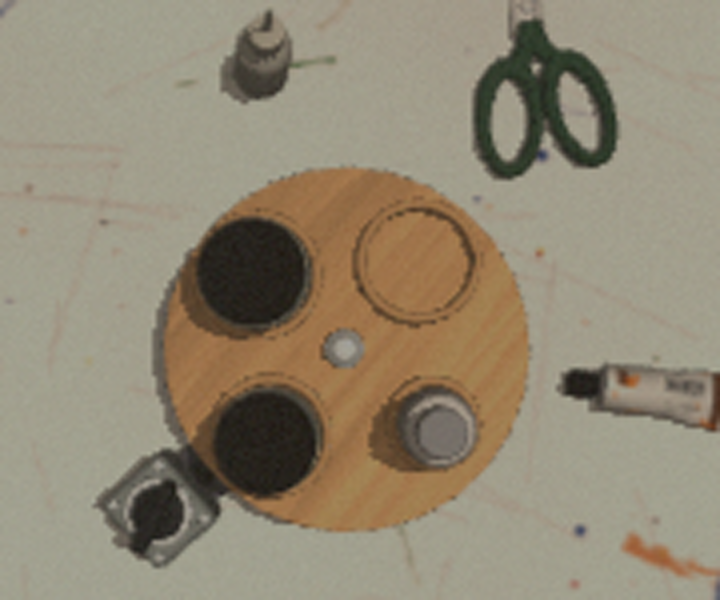

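```bash
cat >> h.py <<'E'
from scipy.spatial.transform import Rotation as Ro
az,ti=np.radians(132),np.radians(7)
n=np.array([np.sin(ti)*np.cos(az),np.sin(ti)*np.sin(az),np.cos(ti)])
f=np.array([np.cos(ti)*np.cos(az),np.cos(ti)*np.sin(az),-np.sin(ti)])
t=np.cross(n,f)
O=np.array([576.5,-340.5,48.])   # underside centre
def W(r,s,h): return O+r*f+s*t+h*n
def L(X): X=np.asarray(X)-O; return np.stack([X@f,X@t,X@n],-1)
def tool(deg):  # tool x at angle deg from -f about n (ccw), z=-n
    a=np.radians(deg); x=-(np.cos(a)*f+np.sin(a)*t); z=-n
    return np.c_[x,np.cross(z,x),z]
def cur(s): return s["ee_pos"],Ro.from_euler("xyz",s["orientation"]).as_matrix()
def go(s,p,R):
    p0,R0=cur(s); d=R0.T@(p-p0)/10; rv=Ro.from_matrix(R0.T@R).as_rotvec(degrees=True)
    print("shift cm (start tool axes)",d.round(2),"rotvec deg",rv.round(1))
E
python3 - <<'E'
from h import *; from rig import arm
g=dict(np.load("top0.npz")); P=cloud(g)
for name,(u,v) in dict(tall=(336,240),slim=(379,237),low=(332,197),lock=(309,257),pin=(355,217),disc=(355,250),plate=(318,254)).items(): print(name,L(P[v,u]).round(1))
go(arm.observe(),W(132,0,190),tool(0))
E
```

```text
tall [57.2  8.9 85.5]
slim [-11.2  58.7 104.6]
low [  6.5 -61.5  80.6]
lock [124.3  -1.1  64.6]
pin [-0.9 -0.5 20.8]
disc [47.  53.6  8.3]
plate [110.5   6.8  34.2]
shift cm (start tool axes) [ 36.08 -11.88   1.02] rotvec deg [-4.3  6.2 68.9]
```

Request:
{"op": "send_rows", "data": {"rows": [{"dx": 6.0,"dy": -2.0,"dz": 0.2},{"dx": 6.0,"dy": -2.0,"dz": 0.2},{"dx": 6.0,"dy": -2.0,"dz": 0.2},{"dx": 6.0,"dy": -2.0,"dz": 0.2},{"dx": 6.0,"dy": -2.0,"dz": 0.2}]}}

```text
schema error: expected keys dx, dy, dz, rx, ry, rz
```

Request:
{"op": "send_rows", "data": {"rows": [{"dx": 6.0,"dy": -2.0,"dz": 0.2},{"rz": 10,"rx": -0.6,"ry": 0.9},{"rz": 10,"rx": -0.6,"ry": 0.9},{"rz": 10,"rx": -0.6,"ry": 0.9},{"rz": 10,"rx": -0.6,"ry": 0.9}]}}

```text
schema error: expected keys dx, dy, dz, rx, ry, rz
```

Request:
{"op": "send_rows", "data": {"rows": [{"rz": 10,"rx": -0.6,"ry": 0.9},{"rz": 10,"rx": -0.6,"ry": 0.9},{"rz": 9,"rx": -0.6,"ry": 0.9},{}]}}

```text
schema error: expected keys dx, dy, dz, rx, ry, rz
```

```bash
python3 - <<'E'
from h import *; from rig import arm,get_image
s=arm.observe(); print(s["clock"],s["ee_pos"],s["joint_positions"]); go(s,W(132,0,190),tool(0))
g=get_image("wrist"); np.savez("wrist1.npz",**g); cv2.imwrite("pics/wrist1.png",g["img"][:,:,::-1])
print(proj(g,W(132,0,65)),proj(g,W(0,0,12)))
E
```

```text
0.1 [ 179.13143507 -466.20905746  230.50638063] [-1.20397125e+00  2.41335978e-01  3.86831168e-03  1.33520054e+00
  2.11662862e-05  1.57081173e+00]
shift cm (start tool axes) [ 36.08 -11.88   1.02] rotvec deg [-4.3  6.2 68.9]
[ 160.03706403 -362.41631579] [ 355.25045116 -384.20233603]
```

View pics/wrist1.png

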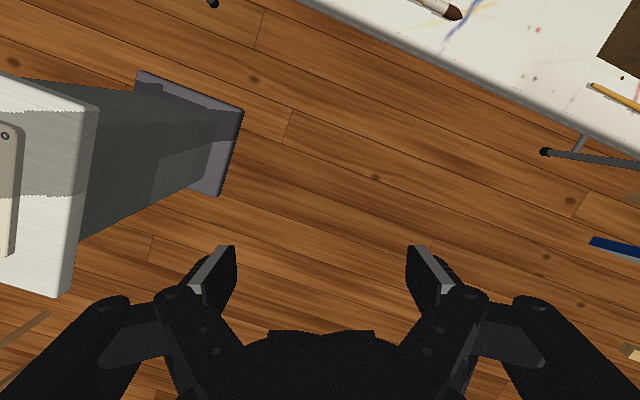

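The rows were refused because all six keys are needed, so this picture only shows the floor and the fingers at (220,260) and (420,260). I'll resend with every key.

Request:
{"op": "send_rows", "data": {"rows": [{"dx": 6.0,"dy": -2.0,"dz": 0.2,"rx": 0,"ry": 0,"rz": 0},{"dx": 6.0,"dy": -2.0,"dz": 0.2,"rx": 0,"ry": 0,"rz": 0},{"dx": 6.0,"dy": -2.0,"dz": 0.2,"rx": 0,"ry": 0,"rz": 0},{"dx": 6.0,"dy": -2.0,"dz": 0.2,"rx": 0,"ry": 0,"rz": 0},{"dx": 6.0,"dy": -2.0,"dz": 0.2,"rx": 0,"ry": 0,"rz": 0}]}}

```text
clock: 0.78
ee_pos: [421.7, -266.8, 221.2]
orientation: [3.141, 0.0, 0.367]
contact_force: [0.3, -1.7, -0.4]
finger_gap: 85.7
finger_force: 0.0
```

Request:
{"op": "send_rows", "data": {"rows": [{"dx": 6.0,"dy": -2.0,"dz": 0.2,"rx": 0,"ry": 0,"rz": 0},{"dx": 0,"dy": 0,"dz": 0,"rx": -0.6,"ry": 0.9,"rz": 10},{"dx": 0,"dy": 0,"dz": 0,"rx": -0.6,"ry": 0.9,"rz": 10},{"dx": 0,"dy": 0,"dz": 0,"rx": -0.6,"ry": 0.9,"rz": 10},{"dx": 0,"dy": 0,"dz": 0,"rx": -0.6,"ry": 0.9,"rz": 10}]}}

```text
clock: 1.4
ee_pos: [468.5, -228.4, 219.0]
orientation: [3.124, -0.071, -0.337]
contact_force: [-1.4, -0.2, -0.0]
finger_gap: 84.7
finger_force: 0.0
```

Request:
{"op": "send_rows", "data": {"rows": [{"dx": 0,"dy": 0,"dz": 0,"rx": -0.6,"ry": 0.9,"rz": 10},{"dx": 0,"dy": 0,"dz": 0,"rx": -0.6,"ry": 0.9,"rz": 10},{"dx": 0,"dy": 0,"dz": 0,"rx": -0.6,"ry": 0.9,"rz": 9},{"dx": 0,"dy": 0,"dz": 0,"rx": 0,"ry": 0,"rz": 0}]}}

```text
clock: 1.9
ee_pos: [405.9, -315.6, 219.1]
orientation: [-3.073, -0.113, -0.7]
contact_force: [-0.8, -0.4, -0.9]
finger_gap: 85.1
finger_force: 0.0
```

```bash
python3 - <<'E'
from h import *; from rig import arm,get_image
s=arm.observe(); print(s["clock"],s["ee_pos"],s["joint_positions"]); go(s,W(132,0,190),tool(0))
g=get_image("wrist"); np.savez("wrist1.npz",**g); cv2.imwrite("pics/wrist2.png",g["img"][:,:,::-1])
print(proj(g,W(132,0,65)),proj(g,W(0,0,12)))
E
```

```text
1.9 [ 405.94755066 -315.55193939  219.14927211] [-0.70100731  0.18545141 -0.10592967  1.16641104  0.06821987  3.14059332]
shift cm (start tool axes) [ -0.6  -11.18   0.56] rotvec deg [-4.8  0.8  7.8]
[218.11826903 194.53992627] [243.9785541   59.11495961]
```

View pics/wrist2.png

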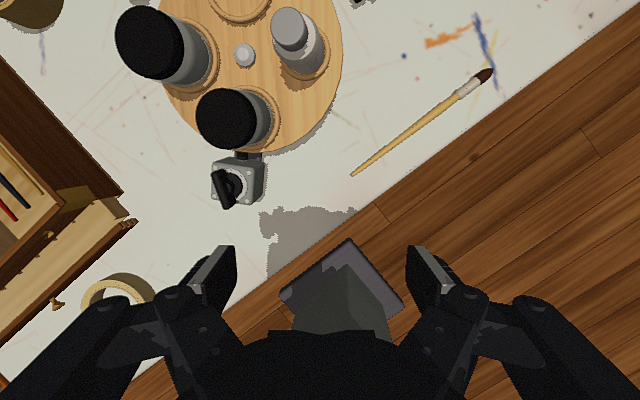

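The lock is at (238,183), with its wing running from about (215,172) to (233,207). Joint 6 hit its limit, so I'll use the half-turned grasp. First I'll measure the wing from depth.

```bash
python3 - <<'E'
from h import *; from rig import arm
def wing(fn):
    g=dict(np.load(fn)); P=L(cloud(g)).reshape(-1,3)
    hs=cv2.cvtColor(g["img"],cv2.COLOR_RGB2HSV)[...,2].reshape(-1)
    near=np.hypot(P[:,0]-130,P[:,1])<32
    m=near&(P[:,2]>50)&(P[:,2]<75); Q=P[m]; h=np.percentile(Q[:,2],90); 
    T=Q[Q[:,2]>h-4][:,:2]; print(fn,len(T),"top h",h, cv2.minAreaRect(T.astype(np.float32)))
    c=T.mean(0); e,v=np.linalg.eigh(np.cov(T.T)); print(c,np.sqrt(e)*3.46,"dir deg from f",np.degrees(np.arctan2(v[1,1],v[0,1])))
    B=P[near&(P[:,2]>28)&(P[:,2]<45)]; print("plate h",np.median(B[:,2]),cv2.minAreaRect(B[:,:2].astype(np.float32)))
for fn in("top0.npz","wrist1.npz"): wing(fn)
g=dict(np.load("wrist1.npz"));P=L(cloud(g)).reshape(-1,3)
hsv=cv2.cvtColor(g["img"],cv2.COLOR_RGB2HSV).reshape(-1,3)
D=P[(abs(P[:,2]-10)<5)&(np.hypot(P[:,0],P[:,1])<103)&(hsv[:,1]>80)]; print("disc h",np.median(D[:,2]))
c=np.linalg.lstsq(np.c_[D[:,:2],np.ones(len(D))],D[:,2],rcond=None)[0];print(c)
for z0,n_ in((87,"tall"),(81,"low"),(106,"slim")):
    S=P[(abs(P[:,2]-z0)<2.5)&(np.hypot(P[:,0],P[:,1])<100)&(np.hypot(P[:,0],P[:,1])>30)]
    print(n_,len(S),[(c[0].__round__(1),) for c in [S.mean(0)]],S.mean(0).round(1))
pin=P[(P[:,2]>17)&(np.hypot(P[:,0],P[:,1])<15)]; print("pin",pin.mean(0))
R=tool(180); go(arm.observe(),W(132,0,150),R)
E
```

```text
top0.npz 74 top h 66.28497794273977 ((129.33506774902344, -0.4903888702392578), (37.480812072753906, 8.434783935546875), 22.35187339782715)
[129.16485796  -0.59193251] [ 8.5559992  37.74870905] dir deg from f -157.32849336286606
plate h 35.89424987915936 ((129.56260681152344, -0.2751750946044922), (47.790260314941406, 43.98891067504883), 89.8343505859375)
wrist1.npz 353 top h 65.73198370976256 ((128.1346435546875, 1.4683408737182617), (40.03622817993164, 8.919917106628418), 22.728790283203125)
[127.26961114   1.73698969] [ 8.44831839 38.84562315] dir deg from f -157.2864500746737
plate h 35.68627064967518 ((127.69806671142578, 1.4442272186279297), (43.579891204833984, 47.56190872192383), 0.03456645458936691)
disc h 11.396919015167265
[ 5.51388496e-04 -7.13741146e-04  1.14216393e+01]
tall 2662 [(np.float64(56.6),)] [56.6 11.6 86.4]
low 4070 [(np.float64(5.0),)] [  5.  -38.3  80.4]
slim 1116 [(np.float64(-12.7),)] [-12.7  62.9 105.7]
pin [-3.23845645  2.24072186 20.03241856]
shift cm (start tool axes) [ -0.56 -10.7    4.55] rotvec deg [  -1.2   -7.3 -171.9]
```

```bash
cat >> h.py <<'E'
O=O-3*f+0.5*t
E
python3 - <<'E'
from h import *; from rig import arm
go(arm.observe(),W(132,0,150),tool(202.5))
E
```

```text
shift cm (start tool axes) [ -0.27 -10.61   4.54] rotvec deg [ -0.3   7.2 165.3]
```

Request:
{"op": "send_rows", "data": {"rows": [{"dx": -0.3,"dy": -5.4,"dz": 1.6,"rx": 0,"ry": 0,"rz": 0},{"dx": -0.3,"dy": -5.4,"dz": 1.6,"rx": 0,"ry": 0,"rz": 0},{"dx": 0,"dy": 0,"dz": 0,"rx": 0,"ry": 0,"rz": -10.5},{"dx": 0,"dy": 0,"dz": 0,"rx": 0,"ry": 0,"rz": -10.5},{"dx": 0,"dy": 0,"dz": 0,"rx": 0,"ry": 0,"rz": -10.5}]}}

```text
clock: 2.58
ee_pos: [440.7, -270.8, 195.2]
orientation: [-3.111, -0.151, -0.053]
contact_force: [-0.6, -0.2, -0.5]
finger_gap: 85.4
finger_force: 0.0
```

Request:
{"op": "send_rows", "data": {"rows": [{"dx": 0,"dy": 0,"dz": 0,"rx": 0,"ry": 0,"rz": -10.5},{"dx": 0,"dy": 0,"dz": 0,"rx": 0,"ry": 0,"rz": -10.5},{"dx": 0,"dy": 0,"dz": 0,"rx": 0,"ry": 0,"rz": -10.5},{"dx": 0,"dy": 0,"dz": 0,"rx": 0,"ry": 0,"rz": -10.5},{"dx": 0,"dy": 0,"dz": 0,"rx": 0,"ry": 0,"rz": -10.5}]}}

```text
clock: 3.2
ee_pos: [440.6, -270.9, 195.3]
orientation: [3.039, -0.116, 0.872]
contact_force: [0.3, -0.4, 0.2]
finger_gap: 85.1
finger_force: 0.0
```

Request:
{"op": "send_rows", "data": {"rows": [{"dx": 0,"dy": 0,"dz": 0,"rx": 0,"ry": 0,"rz": -10.5},{"dx": 0,"dy": 0,"dz": 0,"rx": 0,"ry": 0,"rz": -10.5},{"dx": 0,"dy": 0,"dz": 0,"rx": 0,"ry": 0,"rz": -10.5},{"dx": 0,"dy": 0,"dz": 0,"rx": 0,"ry": 0,"rz": -10.5},{"dx": 0,"dy": 0,"dz": 0,"rx": 0,"ry": 0,"rz": -10.5}], "fingers": 0.5}}

```text
clock: 3.82
ee_pos: [440.6, -270.9, 195.3]
orientation: [2.987, 0.01, 1.781]
contact_force: [-0.4, -0.2, -0.6]
finger_gap: 42.4
finger_force: 0.0
```

Request:
{"op": "send_rows", "data": {"rows": [{"dx": 0,"dy": 0,"dz": 0,"rx": 0,"ry": 0,"rz": -10.5},{"dx": 0,"dy": 0,"dz": 0,"rx": 0,"ry": 0,"rz": -10.5},{"dx": 0,"dy": 0,"dz": 0,"rx": 0,"ry": 0,"rz": -10.5},{"dx": 0,"dy": 0,"dz": 0,"rx": 0,"ry": 0,"rz": -10.5},{"dx": 0,"dy": 0,"dz": 0,"rx": 0,"ry": 0,"rz": -10.5}]}}

```text
clock: 4.45
ee_pos: [440.7, -270.9, 195.3]
orientation: [3.055, 0.128, 2.693]
contact_force: [0.4, 0.4, -0.6]
finger_gap: 42.8
finger_force: 0.0
```

```bash
python3 - <<'E'
from h import *; from rig import arm
s=arm.observe(); print(s["clock"],L(s["ee_pos"]),s["joint_positions"]); go(s,W(132,0,150),tool(202.5))
E
```

```text
4.45 [126.64077849  53.84739336 163.56500318] [-0.61328733  0.20593076 -0.1466653   1.10565556  0.10606843 -0.16412688]
shift cm (start tool axes) [-1.51  4.96  2.05] rotvec deg [ 7.6  0.9 -0.3]
```

Request:
{"op": "send_rows", "data": {"rows": [{"dx": -0.7,"dy": 2.5,"dz": 1.0,"rx": 0,"ry": 0,"rz": 0},{"dx": -0.8,"dy": 2.5,"dz": 1.0,"rx": 0,"ry": 0,"rz": 0},{"dx": 0,"dy": 0,"dz": 0,"rx": 7.6,"ry": 0.9,"rz": -0.3},{"dx": 0,"dy": 0,"dz": 0,"rx": 0,"ry": 0,"rz": 0}]}}

```text
clock: 4.95
ee_pos: [479.4, -230.5, 181.6]
orientation: [-3.096, 0.112, 2.696]
contact_force: [0.5, -0.1, -0.4]
finger_gap: 43.1
finger_force: 0.0
```

```bash
python3 - <<'E'
from h import *; from rig import arm,get_image
s=arm.observe(); print(s["clock"],L(s["ee_pos"]),s["joint_positions"]); go(s,W(132,0,45.5),tool(202.5))
g=get_image("wrist"); cv2.imwrite("pics/wrist3.png",g["img"][:,:,::-1])
P=L(cloud(g)).reshape(-1,3); near=np.hypot(P[:,0]-132,P[:,1])<28
Q=P[near&(P[:,2]>60)&(P[:,2]<70)]; print(len(Q)); h=np.percentile(Q[:,2],90);T=Q[Q[:,2]>h-3][:,:2]
print(h,cv2.minAreaRect(T.astype(np.float32)))
p0,R0=cur(s); print(proj(g,W(132,0,66)))
E
```

```text
4.95 [132.2770258   -1.94935315 150.52299955] [-0.42045333  0.2450738  -0.12897379  1.08570789 -0.04867267  0.02526724]
shift cm (start tool axes) [ 0.04 -0.2  10.5 ] rotvec deg [ 0.  -0.  -0.2]
459
65.85200166102881 ((131.83364868164062, 1.3504209518432617), (38.50838851928711, 8.363163948059082), 22.39727783203125)
[318.57276438 204.69607842]
```

View pics/wrist3.png

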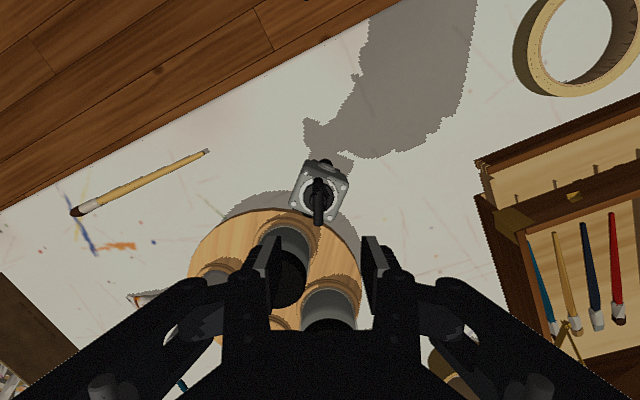

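The wing sits at (318,200), lined up with the tool and centred between the fingers at x = 265 and 375. I'll descend and grip it.

Request:
{"op": "send_rows", "data": {"rows": [{"dx": 0.05,"dy": -0.25,"dz": 3.5,"rx": 0,"ry": 0,"rz": 0},{"dx": 0,"dy": 0,"dz": 3.5,"rx": 0,"ry": 0,"rz": 0},{"dx": 0,"dy": 0,"dz": 2.5,"rx": 0,"ry": 0,"rz": 0},{"dx": 0,"dy": 0,"dz": 1.0,"rx": 0,"ry": 0,"rz": 0},{"dx": 0,"dy": 0,"dz": 0,"rx": 0,"ry": 0,"rz": 0}], "grip_force": 40}}

```text
clock: 5.62
ee_pos: [484.3, -245.1, 77.5]
orientation: [-3.095, 0.112, 2.689]
contact_force: [0.4, 0.3, 0.7]
finger_gap: 42.9
finger_force: 0.0
```

Request:
{"op": "send_rows", "data": {"rows": [{"dx": 0,"dy": 0,"dz": 0,"rx": 0,"ry": 0,"rz": 0},{"dx": 0,"dy": 0,"dz": 0,"rx": 0,"ry": 0,"rz": 0},{"dx": 0,"dy": 0,"dz": 0,"rx": 0,"ry": 0,"rz": 0},{"dx": 0,"dy": 0,"dz": 0,"rx": 0,"ry": 0,"rz": 0}], "fingers": 0, "grip_force": 40}}

```text
clock: 6.12
ee_pos: [487.1, -242.5, 79.2]
orientation: [-3.101, 0.116, 2.692]
contact_force: [3.8, 7.2, 2.0]
finger_gap: 8.0
finger_force: 43.7
```

```bash
python3 - <<'E'
from h import *; from rig import arm,get_image
s=arm.observe(); print(s["clock"],L(s["ee_pos"]),s["contact_force"],s["ft_torque"],s["finger_gap"],s["finger_force"]); go(s,W(132,0.7,45.5),tool(202.5))
E
```

```text
6.125 [130.84582823   0.40047117  47.16723666] [3.77874048 7.18441055 1.99165659] [ 1.50229633 -0.58635346  0.3098096 ] 7.976120024742964 43.67100656032562
shift cm (start tool axes) [0.12 0.01 0.17] rotvec deg [ 0.3  0.1 -0.4]
```

Request:
{"op": "send_rows", "data": {"rows": [{"dx": 0,"dy": 0.35,"dz": 0,"rx": 0,"ry": 0,"rz": 0},{"dx": 0,"dy": 0,"dz": 0,"rx": 0,"ry": 0,"rz": 8},{"dx": 0,"dy": 0,"dz": 0,"rx": 0,"ry": 0,"rz": 8},{"dx": 0,"dy": 0,"dz": 0,"rx": 0,"ry": 0,"rz": 8}]}}

```text
clock: 6.62
ee_pos: [487.2, -242.3, 79.2]
orientation: [3.136, 0.125, 2.263]
contact_force: [0.5, 0.6, 4.1]
finger_gap: 7.7
finger_force: 44.1
```

Request:
{"op": "send_rows", "data": {"rows": [{"dx": 0,"dy": 0,"dz": 0,"rx": 0,"ry": 0,"rz": 8},{"dx": 0,"dy": 0,"dz": 0,"rx": 0,"ry": 0,"rz": 8},{"dx": 0,"dy": 0,"dz": 0,"rx": 0,"ry": 0,"rz": 5},{"dx": 0,"dy": 0,"dz": 0,"rx": 0,"ry": 0,"rz": 0}]}}

```text
clock: 7.12
ee_pos: [487.3, -242.2, 79.2]
orientation: [3.092, 0.115, 1.9]
contact_force: [-0.8, 1.9, 6.0]
finger_gap: 8.0
finger_force: 44.3
```

```bash
python3 - <<'E'
from h import *; from rig import arm,get_image
s=arm.observe(); print(s["clock"],L(s["ee_pos"]),s["contact_force"],s["ft_torque"],s["finger_gap"],s["finger_force"]); go(s,W(132,0.7,45.5),tool(202.5))
g=get_image("top"); np.savez("top1.npz",**g)
a=np.load("top0.npz")["img"]; b=g["img"]
cv2.imwrite("pics/c1.png",cv2.resize(np.hstack([a[160:280,290:420],b[160:280,290:420]])[:,:,::-1],None,fx=3,fy=3))
E
```

```text
7.125 [ 1.30944757e+02 -1.34049041e-02  4.71279852e+01] [-0.79942244  1.93469466  5.97679727] [0.20616658 0.21847179 0.14503739] 8.007070311430489 44.27178382873535
shift cm (start tool axes) [ 0.07 -0.11  0.16] rotvec deg [  0.    0.1 -45.5]
```

View pics/c1.png

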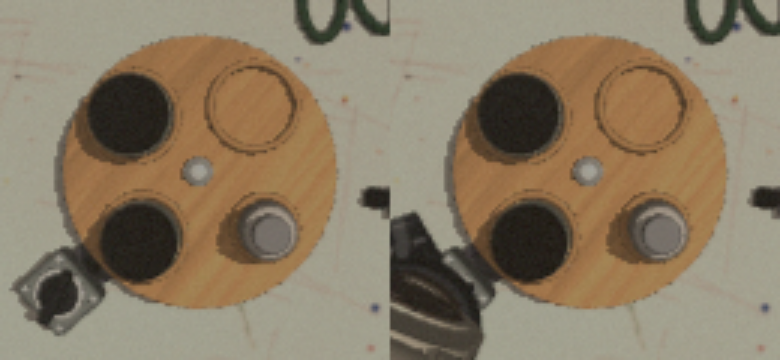

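The disc hasn't moved so far, and the knob is at about 45.5° against a stop at 45.8°. I'll press a bit further.

Request:
{"op": "send_rows", "data": {"rows": [{"dx": 0,"dy": 0,"dz": 0,"rx": 0,"ry": 0,"rz": 4},{"dx": 0,"dy": 0,"dz": 0,"rx": 0,"ry": 0,"rz": 4},{"dx": 0,"dy": 0,"dz": 0,"rx": 0,"ry": 0,"rz": 0}]}}

```text
clock: 7.55
ee_pos: [487.3, -242.1, 79.3]
orientation: [3.078, 0.108, 1.766]
contact_force: [-0.7, 1.1, 7.5]
finger_gap: 8.3
finger_force: 92.2
```

```bash
python3 - <<'E'
from h import *; from rig import arm,get_image
s=arm.observe(); print(s["clock"],L(s["ee_pos"]),s["contact_force"],s["ft_torque"],s["finger_gap"],s["finger_force"]); go(s,W(132,0.7,45.5),tool(202.5))
g=get_image("top"); a=np.load("top0.npz")["img"].astype(int); print(abs(g["img"].astype(int)-a)[180:262,330:402].mean())
E
```

```text
7.55 [ 1.30945300e+02 -5.93857005e-02  4.72748450e+01] [-0.65842392  1.14200945  7.45982344] [-0.05860405  0.41985853  1.99180917] 8.278437800837395 92.22376928315498
shift cm (start tool axes) [ 0.05 -0.12  0.18] rotvec deg [ -0.    0.2 -53.1]
2.383976964769648
```

Request:
{"op": "send_rows", "data": {"rows": [{"dx": 0,"dy": 0,"dz": 0,"rx": 0,"ry": 0,"rz": -7},{"dx": 0,"dy": 0,"dz": 0,"rx": 0,"ry": 0,"rz": 0}]}}

```text
clock: 7.85
ee_pos: [487.3, -242.2, 79.2]
orientation: [3.091, 0.114, 1.885]
contact_force: [-0.7, 1.9, 5.9]
finger_gap: 7.8
finger_force: 44.8
```

Request:
{"op": "send_rows", "data": {"rows": [{"dx": 0,"dy": 0,"dz": 0,"rx": 0,"ry": 0,"rz": 0},{"dx": 0,"dy": 0,"dz": 0,"rx": 0,"ry": 0,"rz": 0},{"dx": 0,"dy": 0,"dz": 0,"rx": 0,"ry": 0,"rz": 0},{"dx": 0,"dy": 0,"dz": -3.0,"rx": 0,"ry": 0,"rz": 0},{"dx": 0,"dy": 0,"dz": -5.0,"rx": 0,"ry": 0,"rz": 0}], "fingers": 0.7}}

```text
clock: 8.48
ee_pos: [478.0, -233.9, 155.6]
orientation: [3.097, 0.108, 1.882]
contact_force: [0.2, -0.8, -0.3]
finger_gap: 59.6
finger_force: 0.0
```

Request:
{"op": "send_rows", "data": {"rows": [{"dx": 0,"dy": 0,"dz": -5,"rx": 0,"ry": 0,"rz": 0},{"dx": 0,"dy": 0,"dz": 0,"rx": 0,"ry": 0,"rz": 0}]}}

```text
clock: 8.72
ee_pos: [478.3, -231.2, 211.5]
orientation: [3.085, 0.118, 1.881]
contact_force: [-0.1, 0.0, 0.3]
finger_gap: 59.7
finger_force: 0.0
```

```bash
cat >> h.py <<'E'
def disc(g):
    P=L(cloud(g)).reshape(-1,3); r=np.hypot(P[:,0],P[:,1])
    out={}
    S=P[(P[:,2]>97)&(P[:,2]<112)&(r<90)&(r>35)]
    if len(S): c=np.median(S,0); out["slim"]=(len(S),c.round(1),np.degrees(np.arctan2(c[1],c[0])).round(1))
    W_=P[(P[:,2]>58)&(P[:,2]<70)&(np.hypot(P[:,0]-132,P[:,1])<24)]
    if len(W_)>20: out["wing"]=cv2.minAreaRect(W_[:,:2].astype(np.float32))
    return out
E
python3 - <<'E'
from h import *; from rig import arm,get_image
s=arm.observe(); print(s["clock"],L(s["ee_pos"]),s["contact_force"],s["joint_positions"])
for n_ in("scene","top","wrist"):
    g=get_image(n_);np.savez(n_+"2.npz",**g); print(n_,disc(g))
cv2.imwrite("pics/c2.png",np.load("wrist2.npz")["img"][:,:,::-1])
E
```

```text
8.725 [128.92254776  -0.6962564  180.23821134] [-0.07762884  0.00847432  0.33275428] [-0.42155124  0.21723766 -0.08613133  1.14654826 -0.05013818  0.83301825]
scene {'slim': (86, array([-10.5,  69.6, 105.8]), np.float64(98.6)), 'wing': ((129.5377960205078, 2.604724884033203), (39.503929138183594, 11.573919296264648), 23.42304801940918)}
top {'slim': (135, array([ -8.9,  60.6, 105.5]), np.float64(98.3)), 'wing': ((128.18716430664062, -2.8270206451416016), (30.426424026489258, 9.062663078308105), 23.468961715698242)}
wrist {'wing': ((131.9841766357422, 0.85198974609375), (39.069278717041016, 9.390256881713867), 22.208282470703125)}
```

View pics/c2.png

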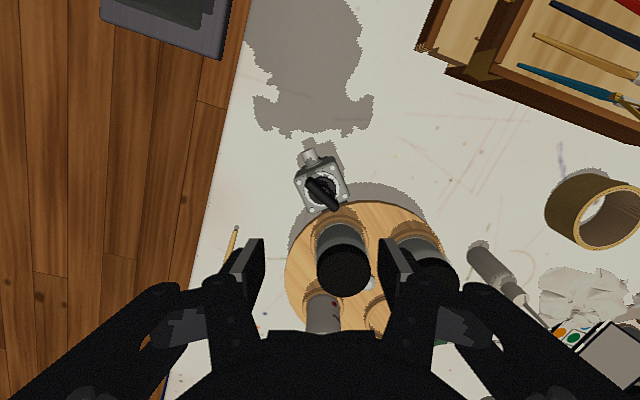

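The wing is back at its rest angle, the steel button stands out at (308,155), and the disc has hardly moved: the bottle is still at 98.5°. Next I'll go over the bottle.

```bash
python3 - <<'E'
from h import *; from rig import arm,get_image
a=np.radians(98.5); go(arm.observe(),W(62*np.cos(a),62*np.sin(a),150),tool(98.5))
E
```

```text
shift cm (start tool axes) [-15.43   0.26   2.47] rotvec deg [-0.1  0.  57.5]
```

Request:
{"op": "send_rows", "data": {"rows": [{"dx": -3.9,"dy": 0.05,"dz": 0.5,"rx": 0,"ry": 0,"rz": 0},{"dx": -3.9,"dy": 0.05,"dz": 0.6,"rx": 0,"ry": 0,"rz": 0},{"dx": -3.9,"dy": 0.1,"dz": 0.7,"rx": 0,"ry": 0,"rz": 0},{"dx": -3.7,"dy": 0.1,"dz": 0.7,"rx": 0,"ry": 0,"rz": 0},{"dx": 0,"dy": 0,"dz": 0,"rx": 0,"ry": 0,"rz": 9.6}]}}

```text
clock: 9.5
ee_pos: [526.5, -379.0, 195.1]
orientation: [3.078, 0.099, 1.706]
contact_force: [-0.1, 0.8, 0.2]
finger_gap: 59.6
finger_force: 0.0
```

Request:
{"op": "send_rows", "data": {"rows": [{"dx": 0,"dy": 0,"dz": 0,"rx": 0,"ry": 0,"rz": 9.6},{"dx": 0,"dy": 0,"dz": 0,"rx": 0,"ry": 0,"rz": 9.6},{"dx": 0,"dy": 0,"dz": 0,"rx": 0,"ry": 0,"rz": 9.6},{"dx": 0,"dy": 0,"dz": 0,"rx": 0,"ry": 0,"rz": 9.6},{"dx": 0,"dy": 0,"dz": 0,"rx": 0,"ry": 0,"rz": 9.5}]}}

```text
clock: 10.12
ee_pos: [526.3, -376.5, 196.2]
orientation: [3.026, 0.019, 0.874]
contact_force: [0.0, 0.1, 0.0]
finger_gap: 59.8
finger_force: 0.0
```

```bash
python3 - <<'E'
from h import *; from rig import arm,get_image
s=arm.observe();print(s["clock"],s["joint_positions"],L(s["ee_pos"]))
a=np.radians(98.5); go(s,W(62*np.cos(a),62*np.sin(a),42),tool(98.5))
for n_ in("scene","wrist"):
    g=get_image(n_);np.savez(n_+"3.npz",**g);print(n_,disc(g))
cv2.imwrite("pics/c3.png",g["img"][:,:,::-1])
E
```

```text
10.125 [-0.60753286  0.45968591  0.22178813  1.21924919 -0.02868407  1.65750099] [ -8.26477276  60.90695981 147.8950767 ]
shift cm (start tool axes) [-0.04  0.14 10.59] rotvec deg [-0.3  0.1 -0.4]
scene {'slim': (85, array([-10.6,  68.9, 105.3]), np.float64(98.8)), 'wing': ((128.61402893066406, 3.672636032104492), (40.844730377197266, 12.290450096130371), 25.33800506591797)}
wrist {'slim': (1039, array([ -9.7,  60.4, 105.7]), np.float64(99.1)), 'wing': ((131.00355529785156, 0.40921497344970703), (40.14239501953125, 9.40373420715332), 23.13965606689453)}
```

View pics/c3.png

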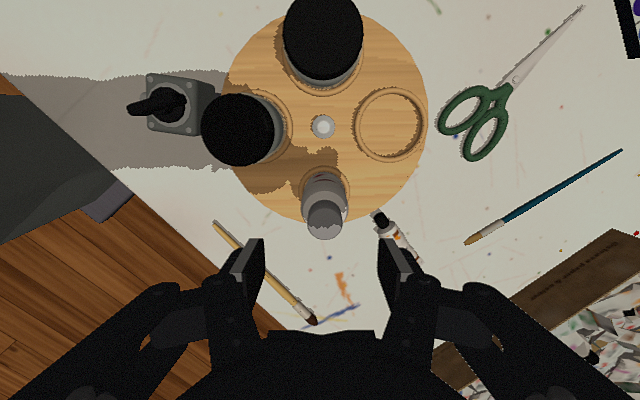

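The bottle cap is at (325,220), centred between the fingers, and the angle is still about 99°. Joint 6 would run past its range during the turn, so I'll flip the tool 180°.

Request:
{"op": "send_rows", "data": {"rows": [{"dx": 0,"dy": 0,"dz": 0,"rx": 0,"ry": 0,"rz": -10.6},{"dx": 0,"dy": 0,"dz": 0,"rx": 0,"ry": 0,"rz": -10.6},{"dx": 0,"dy": 0,"dz": 0,"rx": 0,"ry": 0,"rz": -10.6},{"dx": 0,"dy": 0,"dz": 0,"rx": 0,"ry": 0,"rz": -10.6},{"dx": 0,"dy": 0,"dz": 0,"rx": 0,"ry": 0,"rz": -10.6}]}}

```text
clock: 10.85
ee_pos: [526.7, -376.7, 197.4]
orientation: [3.087, 0.106, 1.812]
contact_force: [1.2, 0.5, 0.1]
finger_gap: 59.8
finger_force: 0.0
```

Request:
{"op": "send_rows", "data": {"rows": [{"dx": 0,"dy": 0,"dz": 0,"rx": 0,"ry": 0,"rz": -10.6},{"dx": 0,"dy": 0,"dz": 0,"rx": 0,"ry": 0,"rz": -10.6},{"dx": 0,"dy": 0,"dz": 0,"rx": 0,"ry": 0,"rz": -10.6},{"dx": 0,"dy": 0,"dz": 0,"rx": 0,"ry": 0,"rz": -10.6},{"dx": 0,"dy": 0,"dz": 0,"rx": 0,"ry": 0,"rz": -10.6}]}}

```text
clock: 11.48
ee_pos: [526.7, -376.7, 197.4]
orientation: [-3.09, 0.107, 2.743]
contact_force: [-0.1, -0.2, -0.7]
finger_gap: 59.7
finger_force: 0.0
```

Request:
{"op": "send_rows", "data": {"rows": [{"dx": 0,"dy": 0,"dz": 0,"rx": 0,"ry": 0,"rz": -10.6},{"dx": 0,"dy": 0,"dz": 0,"rx": 0,"ry": 0,"rz": -10.6},{"dx": 0,"dy": 0,"dz": 0,"rx": 0,"ry": 0,"rz": -10.6},{"dx": 0,"dy": 0,"dz": 0,"rx": 0,"ry": 0,"rz": -10.6},{"dx": 0,"dy": 0,"dz": 0,"rx": 0,"ry": 0,"rz": -10.6}]}}

```text
clock: 12.1
ee_pos: [526.7, -376.7, 197.4]
orientation: [-3.025, 0.023, -2.617]
contact_force: [-0.2, -0.6, 0.8]
finger_gap: 59.9
finger_force: 0.0
```

Request:
{"op": "send_rows", "data": {"rows": [{"dx": 0,"dy": 0,"dz": 0,"rx": 0,"ry": 0,"rz": -10.6},{"dx": 0,"dy": 0,"dz": 0,"rx": 0,"ry": 0,"rz": -10.6},{"dx": 0,"dy": 0,"dz": 0,"rx": 0,"ry": 0,"rz": 0}]}}

```text
clock: 12.48
ee_pos: [526.8, -376.8, 197.6]
orientation: [-3.024, -0.019, -2.259]
contact_force: [-0.2, -0.5, -0.7]
finger_gap: 59.4
finger_force: 0.0
```

```bash
python3 - <<'E'
from h import *; from rig import arm,get_image
s=arm.observe();print(s["clock"],s["joint_positions"],L(s["ee_pos"]))
for n_ in("scene","top"):
    g=get_image(n_);print(n_,disc(g))
a=np.radians(98.8); go(s,W(62*np.cos(a),62*np.sin(a),42),tool(278.8))
E
```

```text
12.475 [-0.60743218  0.45834065  0.22322821  1.21965004 -0.02866971 -1.49307974] [ -9.00676494  60.702594   149.28459265]
scene {'slim': (85, array([-10.8,  69.3, 105.9]), np.float64(98.8)), 'wing': ((128.58599853515625, 4.458462715148926), (39.6418342590332, 11.123115539550781), 21.589736938476562)}
top {'wing': ((132.12255859375, -1.1553115844726562), (38.743202209472656, 8.991480827331543), 23.48501968383789)}
shift cm (start tool axes) [ 0.05 -0.07 10.73] rotvec deg [ 0.2 -0.1 -0.1]
```

Request:
{"op": "send_rows", "data": {"rows": [{"dx": 0.05,"dy": -0.05,"dz": 3.5,"rx": 0,"ry": 0,"rz": 0},{"dx": 0,"dy": 0,"dz": 3.5,"rx": 0,"ry": 0,"rz": 0},{"dx": 0,"dy": 0,"dz": 2.5,"rx": 0,"ry": 0,"rz": 0},{"dx": 0,"dy": 0,"dz": 1.2,"rx": 0,"ry": 0,"rz": 0},{"dx": 0,"dy": 0,"dz": 0,"rx": 0,"ry": 0,"rz": 0}], "grip_force": 30}}

```text
clock: 13.2
ee_pos: [535.6, -387.2, 92.1]
orientation: [-3.023, -0.019, -2.259]
contact_force: [-0.0, 0.6, 0.7]
finger_gap: 59.7
finger_force: 0.0
```

Request:
{"op": "send_rows", "data": {"rows": [{"dx": 0,"dy": 0,"dz": 0,"rx": 0,"ry": 0,"rz": 0},{"dx": 0,"dy": 0,"dz": 0,"rx": 0,"ry": 0,"rz": 0},{"dx": 0,"dy": 0,"dz": 0,"rx": 0,"ry": 0,"rz": 0},{"dx": 0,"dy": 0,"dz": 0,"rx": 0,"ry": 0,"rz": 0}], "fingers": 0, "grip_force": 30}}

```text
clock: 13.7
ee_pos: [536.7, -388.0, 94.7]
orientation: [-3.019, -0.019, -2.259]
contact_force: [-1.9, 0.9, 6.4]
finger_gap: 37.4
finger_force: 32.1
```

```bash
python3 - <<'E'
from h import *; from rig import arm,get_image
s=arm.observe();l=L(s["ee_pos"]);print(s["clock"],l,np.hypot(l[0],l[1]),np.degrees(np.arctan2(l[1],l[0])),s["contact_force"],s["ft_torque"],s["finger_gap"],s["finger_force"])
a=np.radians(98.8); go(s,W(62*np.cos(a),62*np.sin(a),42),tool(278.8))
# one arc row of -9.9 deg in tool axes
p0,R0=cur(s); th=np.radians(-10); 
r=62; c,sn=np.cos(th),np.sin(th)
print("tool x in (f,t):",R0[:,0]@f,R0[:,0]@t,"chord: dx(radial out) %.3f tangential %.3f mm"%(r*(c-1),r*sn), "y in f,t",R0[:,1]@f,R0[:,1]@t)
E
```

```text
13.7 [-11.31572591  60.81928503  45.33123452] 61.863002553635255 100.53964818836572 [-1.89448519  0.85794607  6.39182502] [0.27687993 0.34503787 0.01519033] 37.431643381841845 32.107624743366614
shift cm (start tool axes) [0.02 0.19 0.33] rotvec deg [-0.1 -0.  -0.2]
tool x in (f,t): -0.15037206415709983 0.9886292336474547 chord: dx(radial out) -0.942 tangential -10.766 mm y in f,t 0.9886266721759142 0.15037327105407666
```

Request:
{"op": "send_rows", "data": {"rows": [{"dx": -0.024,"dy": 0.54,"dz": 0,"rx": 0,"ry": 0,"rz": 5},{"dx": -0.046,"dy": 0.756,"dz": 0,"rx": 0,"ry": 0,"rz": 7},{"dx": -0.046,"dy": 0.756,"dz": 0,"rx": 0,"ry": 0,"rz": 7}]}}

```text
clock: 14.08
ee_pos: [523.2, -372.8, 92.2]
orientation: [-3.019, 0.022, -2.592]
contact_force: [-0.1, -0.2, 5.8]
finger_gap: 37.7
finger_force: 32.1
```

```bash
cat > st.py <<'E'
from h import *; from rig import arm
s=arm.observe();l=L(s["ee_pos"]);R0=cur(s)[1];x=R0[:,0]
print(s["clock"],l,"r",np.hypot(l[0],l[1]),"ang",np.degrees(np.arctan2(l[1],l[0])),"tool x ang",np.degrees(np.arctan2(x@t,x@f)),"F tool",R0.T@s["contact_force"],"M",s["ft_torque"],s["finger_gap"],s["finger_force"],s["joint_positions"])
E
python3 st.py
```

```text
14.075 [ 9.19759737 60.71388959 45.33544688] r 61.40661353985646 ang 81.38571421005601 tool x ang 79.4005435894398 F tool [ 0.02619155 -0.85794671 -5.72238204] M [0.21021014 0.30255658 0.0359128 ] 37.730705587013716 32.14471205061727 [-0.60525412  0.51620386  0.03036585  0.96356345 -0.02925385 -1.15504004]
```

Works smoothly with low forces, so I'll carry on along the arc.

Request:
{"op": "send_rows", "data": {"rows": [{"dx": -0.046,"dy": 0.756,"dz": 0,"rx": 0,"ry": 0,"rz": 7},{"dx": -0.046,"dy": 0.756,"dz": 0,"rx": 0,"ry": 0,"rz": 7},{"dx": -0.046,"dy": 0.756,"dz": 0,"rx": 0,"ry": 0,"rz": 7},{"dx": -0.046,"dy": 0.756,"dz": 0,"rx": 0,"ry": 0,"rz": 7},{"dx": -0.046,"dy": 0.756,"dz": 0,"rx": 0,"ry": 0,"rz": 7}]}}

```text
clock: 14.7
ee_pos: [514.2, -337.1, 88.2]
orientation: [-3.053, 0.089, 3.082]
contact_force: [-1.7, -1.5, 6.9]
finger_gap: 37.9
finger_force: 32.3
```

```bash
python3 st.py
```

```text
14.7 [41.97218783 43.56793086 45.32673927] r 60.49652180399308 ang 46.068723527514244 tool x ang 44.360746939850394 F tool [ 0.96970312 -2.16176186 -6.82193863] M [ 0.00818855  0.31821278 -0.06171603] 37.893712263358765 32.27359385276941 [-0.56308677  0.47137813 -0.056304    0.92289563 -0.03500451 -0.50160272]
```

Request:
{"op": "send_rows", "data": {"rows": [{"dx": -0.046,"dy": 0.756,"dz": 0,"rx": 0,"ry": 0,"rz": 7},{"dx": -0.046,"dy": 0.756,"dz": 0,"rx": 0,"ry": 0,"rz": 7},{"dx": -0.046,"dy": 0.756,"dz": 0,"rx": 0,"ry": 0,"rz": 7},{"dx": -0.046,"dy": 0.756,"dz": 0,"rx": 0,"ry": 0,"rz": 7},{"dx": -0.046,"dy": 0.756,"dz": 0,"rx": 0,"ry": 0,"rz": 7}]}}

```text
clock: 15.32
ee_pos: [527.3, -302.6, 86.2]
orientation: [-3.119, 0.123, 2.468]
contact_force: [-2.2, -1.5, 6.8]
finger_gap: 37.6
finger_force: 32.4
```

```bash
python3 st.py
```

```text
15.325 [58.98177644 10.73297965 45.32292865] r 59.95036950607583 ang 10.313328297208296 tool x ang 9.325533197654112 F tool [-0.04482487 -2.7071554  -6.76466742] M [-0.22260514  0.4865605  -0.18965048] 37.5756873632357 32.42141289689471 [-0.49944238  0.46316603 -0.07583858  0.91442013 -0.04325038  0.17313557]
```

Request:
{"op": "send_rows", "data": {"rows": [{"dx": -0.024,"dy": 0.54,"dz": 0,"rx": 0,"ry": 0,"rz": 5},{"dx": -0.016,"dy": 0.433,"dz": 0,"rx": 0,"ry": 0,"rz": 4},{"dx": 0,"dy": 0,"dz": 0,"rx": 0,"ry": 0,"rz": 0}]}}

```text
clock: 15.7
ee_pos: [533.7, -295.6, 86.1]
orientation: [-3.138, 0.125, 2.313]
contact_force: [-4.9, -2.3, 7.4]
finger_gap: 37.7
finger_force: 32.6
```

```bash
python3 st.py; python3 - <<'E'
from h import *; from rig import get_image
for n_ in("top","scene","wrist"):
    g=get_image(n_); np.savez(n_+"5.npz",**g)
    P=L(cloud(g)).reshape(-1,3); r=np.hypot(P[:,0],P[:,1])
    for h0,nm,c0 in((87,"tall",(0,-62)),(81,"low",(-62,0))):
        S=P[(abs(P[:,2]-h0+.7)<2.2)&(np.hypot(P[:,0]-c0[0],P[:,1]-c0[1])<40)]
        if len(S)>40:
            c=cv2.minEnclosingCircle(S[:,:2].astype(np.float32)); a=np.array(c[0]); print(n_,nm,len(S),c, np.degrees(np.arctan2(a[1],a[0])))
    p=P[(P[:,2]>17)&(P[:,2]<25)&(r<14)]
    if len(p)>5: print(n_,"pin",p.mean(0),len(p))
    k=P[(P[:,2]>30)&(P[:,2]<42)&(np.hypot(P[:,0]-132,P[:,1])<32)]
    if len(k)>20: print(n_,"plate",len(k),cv2.minAreaRect(k[:,:2].astype(np.float32)))
w=np.load("wrist5.npz")["img"]; T=np.load("top5.npz")["img"][150:290,280:440]
T=cv2.resize(T,(457,400)); cv2.imwrite("pics/c5.png",cv2.resize(np.hstack([cv2.resize(w,(640,400)),T]),(800,292))[:,:,::-1])
E
```

```text
15.7 [59.84820462  1.24892688 45.32625657] r 59.861234660764396 ang 1.1954887360606603 tool x ang 0.5379674766045436 F tool [ 0.67596442 -5.1791562  -7.51224489] M [-0.19100841  0.6798514  -0.30716581] 37.70651354494527 32.597953663071166 [-0.4831533   0.46783813 -0.06837918  0.9182114  -0.0455778   0.34271365]
top tall 420 ((1.392529845237732, -62.5457763671875), 25.001962661743164) -88.7245676944347
top low 483 ((-61.357906341552734, -1.512689232826233), 26.553455352783203) -178.58774262467864
top pin [ 0.64383115 -0.66729137 20.02217072] 70
scene tall 135 ((-3.0639469623565674, -58.16228485107422), 26.677202224731445) -93.01551269544318
scene low 185 ((-63.549468994140625, 2.797173500061035), 27.24363136291504) 177.47971367980665
scene pin [-2.01924343  5.16722437 20.58488587] 34
scene plate 153 ((129.71929931640625, 4.991064071655273), (43.80513381958008, 45.44207000732422), 0.3357158303260803)
wrist tall 491 ((13.038412094116211, -58.97069549560547), 14.20047378540039) -77.53248765328478
wrist plate 4475 ((131.2732391357422, 0.6824989318847656), (44.01437759399414, 48.256378173828125), 0.338699072599411)
```

View pics/c5.png

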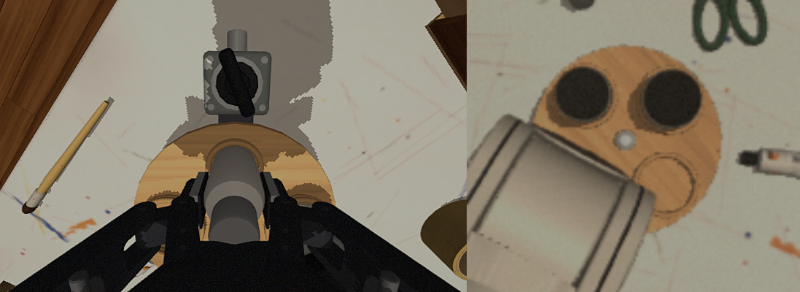

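The wrist view shows the bottle at (236,190) in line with the lock at (236,85). The jar lids put the disc 0.3–0.8° short. I'll make one small trim, wait, and re-check.

Request:
{"op": "send_rows", "data": {"rows": [{"dx": 0,"dy": 0.05,"dz": 0,"rx": 0,"ry": 0,"rz": 0.5},{"dx": 0,"dy": 0,"dz": 0,"rx": 0,"ry": 0,"rz": 0},{"dx": 0,"dy": 0,"dz": 0,"rx": 0,"ry": 0,"rz": 0},{"dx": 0,"dy": 0,"dz": 0,"rx": 0,"ry": 0,"rz": 0},{"dx": 0,"dy": 0,"dz": 0,"rx": 0,"ry": 0,"rz": 0}]}}

```text
clock: 16.48
ee_pos: [534.1, -295.3, 86.1]
orientation: [-3.139, 0.125, 2.305]
contact_force: [-3.7, -1.4, 7.1]
finger_gap: 37.8
finger_force: 32.5
```

```bash
python3 st.py; python3 - <<'E'
from h import *; from rig import get_image
for n_ in("top","scene"):
    g=get_image(n_); P=L(cloud(g)).reshape(-1,3); c=[]
    for h0,c0 in((87,(0,-62)),(81,(-62,0))):
        S=P[(abs(P[:,2]-h0+.7)<2.2)&(np.hypot(P[:,0]-c0[0],P[:,1]-c0[1])<40)]
        c.append(np.array(cv2.minEnclosingCircle(S[:,:2].astype(np.float32))[0]))
    d=c[1]-c[0]; print(n_,c,"disc angle",np.degrees(np.arctan2(d[1],d[0]))-135)
    if n_=="top":
        a=np.load("top0.npz")["img"].astype(int); D=abs(g["img"].astype(int)-a).mean(2)
        print("needle",D[130:160,325:345].mean(),"tape",D[240:290,165:218].mean(),"tube",D[215:242,408:458].mean(),"bg",D[180:230,270:300].mean())
E
```

```text
16.475 [59.83236405  0.77381172 45.35020625] r 59.83736769705803 ang 0.7409647762553968 tool x ang 0.05509726126399663 F tool [ 0.543471   -3.72619038 -7.18543959] M [-0.1724457   0.65216557 -0.28993004] 37.83709514878784 32.50717454880942 [-0.482623    0.46802458 -0.0679968   0.91828478 -0.04519011  0.35166188]
top [array([  0.89753819, -62.16361237]), array([-61.37026978,  -0.75709212])] disc angle 0.39901048063438793
needle 2.0261111111111108 tape 1.9042767295597487 tube 1.9762962962962962 bg 10.696444444444447
scene [array([ -0.90349162, -58.6095047 ]), array([-65.08527374,   2.83428001])] disc angle 1.2485584542826018
```

```bash
python3 -c "
from rig import arm
print(arm.finish_job())"
```

```text
the job is handed in; nothing more can be done
None
```

The carousel is unlocked: the knob went to its stop and sprang back, and the brake button popped out. The slim bottle stands at the front behind the lock, within about 1° by the cameras, held still in the gripper. I handed the job in at about 16.6 s, and the needle bottle, tape and tube look unmoved.

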